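# Draw off the bearing balls

### The arm

A 7-joint arm with a two-finger parallel gripper is mounted at the origin on the work surface. World frame = base frame: x ahead of the robot, y to its left, z up, the work surface at z = 0. Lengths are in mm, angles in rad, forces in N, time in s.
With the tool pointing down it reaches from about 400 to 850 mm from the base axis. Payload 4.4 kg.
Tool frame: the origin (TCP) lies at the very end of the fingers, on their centre line; the grasp point (between the pads) lies 19 mm behind it; z points along the fingers, y is the line along which they close (so a half turn about z gives the same grasp; the last joint's range is limited). The gripper opens to 94 mm and grips with 3 to 60 N. Pads are 16 mm wide; open, the fingers measure 119 mm over their backs; the gripper's body (75 mm by 177 mm) begins 78 mm behind the grasp point.
Start: joints at [1.243, 0.628, 0.038, 1.517, -0.027, 0.996, -0.02], TCP at [168.261, -627.859, 205.478] pointing down, gripper open.
Joint ranges: [-3.06, 3.06], [-0.37, 2.12], [-1.25, 1.32], [0.18, 2.47], [-1.1, 4.24], [0.23, 1.98], [-2.94, 2.94]. Speed limits (rad/s): [2.57, 2.57, 3.14, 3.14, 3.14, 3.14, 3.14].

### API

Orientations are given as a rotation vector (axis times angle).
In Python, from station import sensors, cams, manip gives the robot as it stands. The module is installed in compiled form; this text tells all that it offers.
- The arm moves only by the tool drive_tool, never from a script. Its argument "plan" is text: rows parted by semicolons, each of 5 numbers parted by spaces: the shift along the tool's x, y, z each as a share of 0.25 m, from -1 to 1, then the turn about the tool's z as a share of pi/2 rad, from -1 to 1, then the opening, from 0 (shut) to 1 (fully open). A call has 1 to 10 rows; each row is the pose to reach, as a shift and turn from the pose commanded when the call began, along the tool's axes at that moment; what a row does not reach only later rows make up. A row lasts 1/12 s, in which the tool goes at most 41.7 mm and 7.16 degrees, less where a joint would pass 70% of its speed; a pose out of reach is approached as far as the arm can. A call with a number of a shift or a turn outside -1 to 1 is refused whole. A call with a gripper value outside its range is refused whole. The fingers move at their own pace and stop on an object; "newtons" is the grip in N (left out, the last holds). Time passes only in rows, so rows that repeat a pose let the fingers close. It gives the time, the measured TCP pose, the force, the opening and the grip force at its end, in the units of the state.
- sensors.state(): the state, without advancing time (a new reading comes with each control period).
- cams.camera(name): name is "scene" or "top" or "wrist"; returns a dict with "image" (480x640x3 uint8, blue, green, red), "z_map" (480x640 float32, mm along the optical axis (not along the pixel's ray), 0 where there is no reading), "mtx" (3x3 intrinsics, pixels), "k1" (the pictures are not rectified: a ray, as slopes to the right and down, at radius r is drawn at 1 + k1 r^2 times it, then the intrinsics apply), "R" (3x3) and "t" (3): a world point X has camera coordinates R X + t; the wrist camera has in their place "hand_eye" (4x4, takes a point from camera to tool coordinates, whose origin is the TCP and whose axes are the flange's). Camera axes: x right, y down, z forward; pixel columns grow to the right and rows downward; lengths in mm; the calibration is good to about 2 mm. A picture is of the moment at which its call begins: read the wrist's pose just before it.
- manip.close_job(): hands the job in; it is judged then, once.
The state is a dict: "t": time; "q": joint angles; "qvel": joint speeds; "joint_efforts": joint torques, N m; "eef_pos": TCP position; "orientation": TCP orientation; "contact_force": force on the tool from outside, world axes, zero at the start; "ft_torque": the same for the moment, N m; "finger_gap": finger opening in mm; "gripper_force": force on a finger pad.
Only numpy, scipy, OpenCV 4.12 (cv2) and the standard library are available. Lean on these libraries where they do the work, as an engineer would, in place of code of your own. Each camera call takes 0.05 s, during which the arm holds its last target. There are 200 camera calls.

### The job

Set the blue catch pan on the table under the lip of the ball chute, close up to the stand, and let go of it. Then pull the chute's spring-loaded black gate handle out until its yellow pointer stands at the red mark and keep it there, so that all five bearing balls run down into the pan. Finish while still holding the handle at the mark (the spring shuts the gate if you let go), and leave the gear, the clutch plate and the spray can where they are.

Things in the scene. Friction and masses are not known exactly. Their poses are not given: they have to be found in the camera images.
- chute: (All sizes in mm.) Fixed chute, sloping trough on a stand. Origin on the table under the gate; -x: the way balls run; +y: the way the handle pulls out. Trough 36 wide, lip at x = -60, closed end at x = 133. The stand's foot (y -45 to 45) begins at x = -30: the pan's far wall should stop just short of it. A scale rail lies along y at x = 45, 90 up, y 17 to 190, on a post at y = 184.
- chute_lip (a point): Middle of the trough's lower edge, where balls drop off: x = -60, y = 0 in the chute frame, 58 above the table. The trough's underside is 54 up here, so the 40 high pan, standing on the table, goes in under it from the front (-x) but cannot be lowered in from above. Balls leave at up to 0.6 m/s and land 40 to 70 in front.
- gate (a joint): How far the gate is pulled out along the chute's +y, in m: 0 shut, stop at 0.075. A spring pulls it shut: 3.6 N at 0, plus 1.2 N per 10 mm. The balls can pass once it is out by about 0.030. It carries the handle and the pointer.
- handle (a point): Grip point of the black gate handle, an upright block 50 (x) by 14 (y), from 78 to 140 above the table; this point is on its centre line, 20 below its top; x = 0, y = 90 in the chute frame when shut; axes as the chute's. Pinch it across its 14 mm (fingers closing along y). Its rod joins it from the -y side, top 90 above the table: keep fingertips above that.
- pointer (a point): Tip of the yellow pointer on the handle's +x end (x = 38, y = 90 in the chute frame when shut, 99 above the table); moves with the handle along the chute's y.
- mark (a point): Red mark: a clip 5 wide (y), 10 high, fixed on the scale rail, 42 to 60 along +y from the shut pointer (differs each time). This point is on its centre line near its top, x = 45 in the chute frame; axes as the chute's. The pointer is at the mark when both have the same y in the chute frame.
- pan: The loose blue catch pan, about 0.2 kg: origin at the middle of its underside, axes and sizes as told at pan_center.
- pan_center (a point): Centre of the catch pan, 20 above its underside: an open box 128 (x) by 84 (y) by 40 high, walls and floor 4. z up, +x away from its orange grip: +x end goes under the chute.
- pan_grip (a point): Grip point on the pan's orange upright grip, a block 14 (x) by 36 (y) fixed outside the pan's -x end, 71 from the pan centre, its top 90 above the pan's underside; this point is on its centre line, 70 above the underside. Pinch across its 14 mm (fingers closing along the pan's x), tips above the 40 high wall.
- gear: Bystander: loose steel planet gear, 76 across, 26 high; origin under its centre.
- clutch_plate: Bystander: loose dark steel ring, 140 across, 6 thick; origin under its centre.
- spray_can: Bystander: standing spray can, 60 across, 170 high; origin under its centre.
- ball1_center (a point): Centre of a steel bearing ball 22 in diameter, 43 g; the five start in a row in the trough behind the gate.
- ball2_center (a point): Centre of a steel bearing ball 22 in diameter, 43 g; the five start in a row in the trough behind the gate.
- ball3_center (a point): Centre of a steel bearing ball 22 in diameter, 43 g; the five start in a row in the trough behind the gate.
- ball4_center (a point): Centre of a steel bearing ball 22 in diameter, 43 g; the five start in a row in the trough behind the gate.
- ball5_center (a point): Centre of a steel bearing ball 22 in diameter, 43 g; the five start in a row in the trough behind the gate.
There are look-alikes about, which are no part of the job. Leave any turquoise look-alike of the pan alone.

How it is judged (in metres and radians):
On the way:
1. the pan stands on the table under the chute's lip, let go, with the gate still shut (x of chute_lip in the frame of pan_center between -0.058 and 0.058 m and y of chute_lip in the frame of pan_center between -0.032 and 0.032 m and height (world z) of pan_center below 0.026 m and angle between pan_center's own z axis and vertical below 0.08 rad and contact force between each of the arm, the fingers and pan below 0.5 N and value of joint gate below 0.012 m), for 0.2 s.
At the end, for the whole second after the job is handed in: The gate is held still by the fingers (at least 3 N on it) with its pointer within 5 mm of the red mark; all five balls lie inside the pan; the pan stands flat on the table under the lip and the robot is not touching it (y of pointer in the frame of mark between -0.005 and 0.005 m and velocity of joint gate between -0.01 and 0.01 m/s and contact force between the fingers and gate above 3 N and x of chute_lip in the frame of pan_center between -0.058 and 0.058 m and y of chute_lip in the frame of pan_center between -0.032 and 0.032 m and height (world z) of pan_center below 0.026 m and angle between pan_center's own z axis and vertical below 0.08 rad and contact force between each of the arm, the fingers and pan below 0.5 N and x of ball1_center in the frame of pan_center between -0.06 and 0.06 m and y of ball1_center in the frame of pan_center between -0.038 and 0.038 m and z of ball1_center in the frame of pan_center between -0.02 and 0.02 m and x of ball2_center in the frame of pan_center between -0.06 and 0.06 m and y of ball2_center in the frame of pan_center between -0.038 and 0.038 m and z of ball2_center in the frame of pan_center between -0.02 and 0.02 m and x of ball3_center in the frame of pan_center between -0.06 and 0.06 m and y of ball3_center in the frame of pan_center between -0.038 and 0.038 m and z of ball3_center in the frame of pan_center between -0.02 and 0.02 m and x of ball4_center in the frame of pan_center between -0.06 and 0.06 m and y of ball4_center in the frame of pan_center between -0.038 and 0.038 m and z of ball4_center in the frame of pan_center between -0.02 and 0.02 m and x of ball5_center in the frame of pan_center between -0.06 and 0.06 m and y of ball5_center in the frame of pan_center between -0.038 and 0.038 m and z of ball5_center in the frame of pan_center between -0.02 and 0.02 m); the arm keeps its last pose, push and grip.
It fails at once if the gear is moved by more than 30 mm (distance of gear from where it was at the start of the episode above 0.03 m).
It fails at once if the clutch plate is moved by more than 30 mm (distance of clutch_plate from where it was at the start of the episode above 0.03 m).
It fails at once if the spray can is moved by more than 30 mm (distance of spray_can from where it was at the start of the episode above 0.03 m).
It also fails if it takes over 53 s, if anything falls off the work surface, if the arm or the gripper's body presses on something with over 40 N, if the wrist force passes 120 N, or if a joint passes its speed limit or range.

## Working session

There is one attempt and no reset: what is moved stays moved. The work goes in short steps, Python scripts to look and compute and a tool call to move; the robot and the scene stay as the last step left them, time stands still between calls to the robot, and variables do not carry over. Pictures are saved under pics/ and viewed, at most 10 in all, crops included, and the job is handed in when it is done.

Besides the shell and the picture viewer there is one more tool, called after "Request:" in YAML: its name, and indented under it one key for each argument. drive_tool: Moves the arm, as the interface text tells. Shift numbers are shares of 0.25 m and turn numbers shares of pi/2 rad, none past 1 either way. Its arguments: {"type":"object","properties":{"plan":{"type":"string"},"newtons":{"type":"number"}},"required":["plan"]}

```bash
mkdir -p pics
cat > h.py <<'E'
import numpy as np, cv2
from scipy.spatial.transform import Rotation as Ro
from station import sensors, cams, manip
def ext(c,st=None):
    if "R" in c: return np.array(c["R"]),np.array(c["t"]).ravel()
    T=np.eye(4);T[:3,:3]=Ro.from_rotvec(st["orientation"]).as_matrix();T[:3,3]=st["eef_pos"]
    W=np.linalg.inv(T@np.array(c["hand_eye"]));return W[:3,:3],W[:3,3]
def undist(c,u,v):
    K=np.array(c["mtx"]);d=np.array([(u-K[0,2])/K[0,0],(v-K[1,2])/K[1,1]]);s=d.copy()
    for _ in range(20): s=d/(1+c["k1"]*(s@s))
    return np.array([s[0],s[1],1])
def ray(c,E,u,v):
    R,t=E;return -R.T@t,R.T@undist(c,u,v)
def atz(c,E,u,v,z):
    o,d=ray(c,E,u,v);return o+d*(z-o[2])/d[2]
def dep(c,E,u,v):
    z=c["z_map"][int(v),int(u)];R,t=E;return R.T@(undist(c,u,v)*z-t)
def tri(*rs):
    A=0;b=0
    for o,d in rs:
        d=d/np.linalg.norm(d);P=np.eye(3)-np.outer(d,d);A=A+P;b=b+P@o
    return np.linalg.solve(A,b)
def proj(c,E,X):
    p=E[0]@np.array(X)+E[1];s=p[:2]/p[2];s=s*(1+c["k1"]*(s@s));K=np.array(c["mtx"]);return K[:2,:2]@s+K[:2,2]
def snap(name,f):
    st=sensors.state();c=cams.camera(name);cv2.imwrite(f"pics/{f}.png",c["image"])
    np.save(f"pics/{f}.npy",dict(c=c,E=ext(c,st)),allow_pickle=True);return c,ext(c,st)
def load(f):
    d=np.load(f"pics/{f}.npy",allow_pickle=True).item();return d["c"],d["E"]
E
python3 - <<'E'
from h import *
for n in("scene","top"):
    c,e=snap(n,n+"0");print(n,-e[0].T@e[1],e[0][2],c["k1"])
s=sensors.state();print(s["t"],Ro.from_rotvec(s["orientation"]).as_matrix().round(3))
E
```

```text
scene [1196.49256967 -235.25516577  974.47295939] [-0.53392132  0.28415199 -0.79635775] 0.004669475889265541
top [ 450.32151096   79.96605872 1281.7299757 ] [ 0.12182397 -0.01396552 -0.99245347] -0.05010107627442368
0.1 [[ 0.966  0.259 -0.   ]
 [ 0.259 -0.966  0.002]
 [-0.    -0.002 -1.   ]]
```

View pics/top0.png

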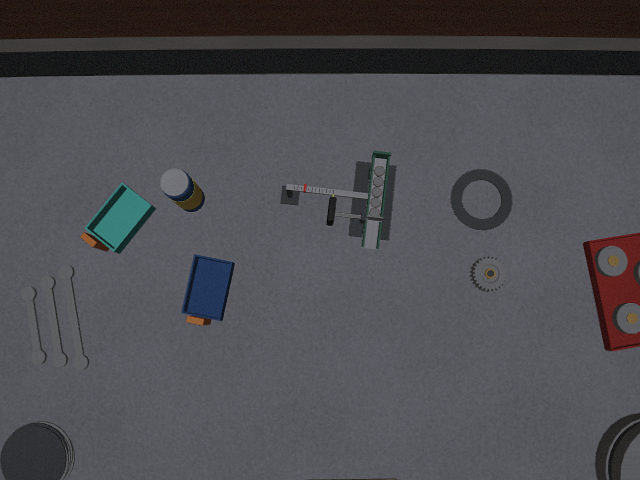

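View pics/scene0.png

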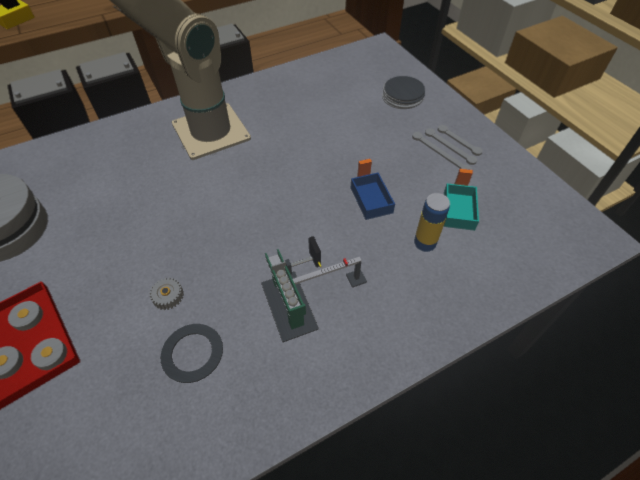

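Top view shows the blue pan at about (209,288) with its orange grip at (199,321), and the chute with its gate near (374,217). The handle is at (331,210) and the red mark at (306,188). The scene view shows the same things; next I'll make enlarged crops.

Run:
```python
from h import *
a=cv2.imread("pics/top0.png");b=cv2.imread("pics/scene0.png")
A=cv2.resize(a[140:260,270:400],None,fx=4.5,fy=4.5,interpolation=cv2.INTER_CUBIC)[:, :]
B=cv2.resize(b[235:345,255:375],None,fx=5,fy=5,interpolation=cv2.INTER_CUBIC)
cv2.imwrite("pics/ca.png",cv2.convertScaleAbs(A,alpha=1.6));cv2.imwrite("pics/cb.png",cv2.convertScaleAbs(B,alpha=1.6))
c,e=load("top0");s,f=load("scene0")
for n,cc,ee,im,roi in(("top",c,e,a,(170,240,245,330)),("scene",s,f,b,(350,155,396,220))):
    x0,y0,x1,y1=roi;h=cv2.cvtColor(im[y0:y1,x0:x1],cv2.COLOR_BGR2HSV)
    for k,lo,hi in(("blue",(100,100,20),(125,255,255)),("or",(3,120,60),(18,255,255))):
        m=cv2.inRange(h,lo,hi);cs,_=cv2.findContours(m,0,2);q=max(cs,key=cv2.contourArea);r=cv2.minAreaRect(q)
        print(n,k,(cv2.boxPoints(r)+[x0,y0]).round(1).tolist())
        if k=="or":
            P=np.array([dep(cc,ee,u+x0,v+y0) for v,u in np.argwhere(m>0)]);t=P[P[:,2]>84];print("grip top",t.mean(0),len(t),P[:,2].max())
        else:
            P=np.array([dep(cc,ee,u+x0,v+y0) for v,u in np.argwhere(m>0)]);t=P[(P[:,2]>34)&(P[:,2]<46)].astype(np.float32)
            print("rim",cv2.minAreaRect(t[:,:2]))
```

```text
top blue [[180.8, 312.6], [193.5, 253.4], [234.3, 262.1], [221.6, 321.4]]Traceback (most recent call last):
  File "<stdin>", line 16, in <module>
cv2.error: OpenCV(4.12.0) /io/opencv/modules/imgproc/src/convhull.cpp:143: error: (-215:Assertion failed) total >= 0 && (depth == CV_32F || depth == CV_32S) in function 'convexHull'
```

View pics/ca.png

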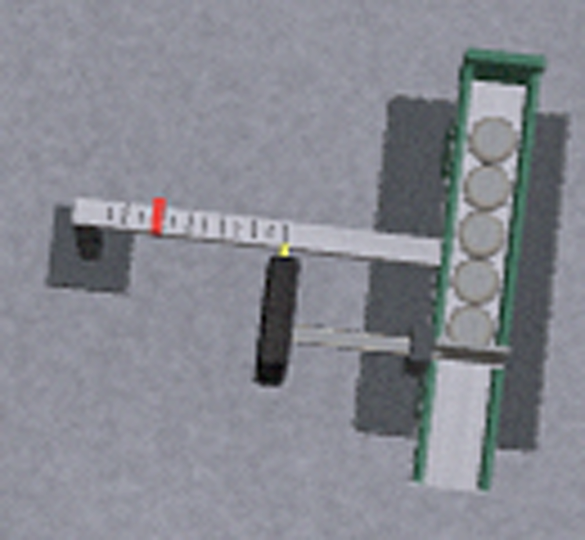

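View pics/cb.png

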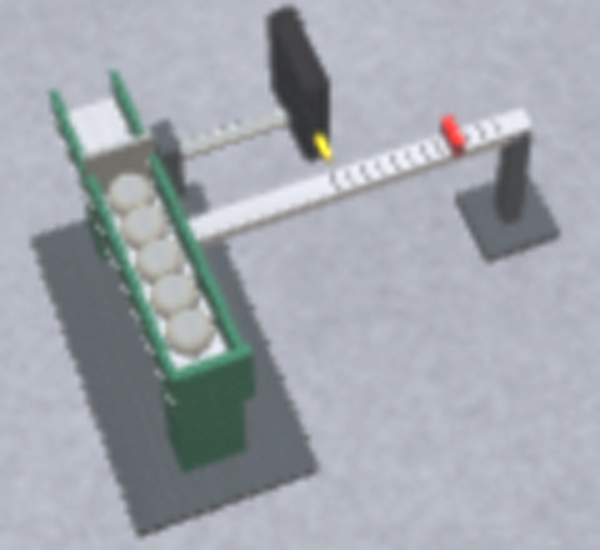

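Top crop: red mark (158,216), pointer tip (284,250), handle top from about (285,257) to (272,362), lip (450,488). Scene crop: mark (453,132), pointer tip (329,158), handle top (283,10) to (326,82), lip about (92,103). Triangulating these.

Run:
```python
from h import *
c,e=load("top0");s,f=load("scene0")
T=lambda u,v:(270+u/4.5,140+v/4.5)
S=lambda u,v:(255+u/5,235+v/5)
pts=dict(mark=((159,202),(448,119)),ptr=((284,247),(329,159)),lip=((450,488),(92,103)),wallL=((415,482),(115,72)),wallR=((485,489),(55,92)),
 endL=((465,55),(250,350)),endR=((545,62),(170,378)),handtop=((279,308),(305,45)),railend=((74,203),(526,112)),rail0=((440,240),(200,225)), b5=((493,138),(189,328)),b1=((469,325),(131,189)),
 footA=((568,112),(140,535)),footB=((537,450),(35,240)),footC=((357,430),(195,185)))
for k,(p,q) in pts.items():
    a=ray(c,e,*T(*p));b=ray(s,f,*S(*q));X=tri(a,b);r=np.linalg.norm(np.cross(X-a[0],a[1]/np.linalg.norm(a[1])))
    print(k,X.round(1),"res",r.round(1),dep(c,e,*T(*p)).round(0),dep(s,f,*S(*q)).round(0))
for z in(0,):
  for p in((568,112),(537,450),(357,430),(390,97)): print("foot",atz(c,e,*T(*p),3).round(1))
a=cv2.imread("pics/top0.png");h=cv2.cvtColor(a,cv2.COLOR_BGR2HSV)
m=cv2.inRange(h,(3,120,60),(18,255,255))[300:335,170:240]
ys,xs=np.nonzero(m);ys+=300;xs+=170;P=np.array([dep(c,e,u,v) for u,v in zip(xs,ys)]);print(P[:,2].min(),P[:,2].max(),len(P))
print("or top box",cv2.boxPoints(cv2.minAreaRect(np.c_[xs,ys].astype(np.float32))))
b=np.array([[180.8, 312.6], [193.5, 253.4], [234.3, 262.1], [221.6, 321.4]])
print("pan rim z40",[atz(c,e,*p,40).round(1).tolist() for p in b])
B=cv2.imread("pics/scene0.png");h=cv2.cvtColor(B,cv2.COLOR_BGR2HSV);m=cv2.inRange(h,(3,120,60),(18,255,255))[150:185,350:385]
ys,xs=np.nonzero(m);print("or scene",cv2.boxPoints(cv2.minAreaRect(np.c_[xs+350,ys+150].astype(np.float32))))
P=np.array([dep(s,f,u+350,v+150) for u,v in zip(xs,ys)]);print(P[:,2].min(),P[:,2].max(),P[P[:,2]>80].mean(0))
```

```text
mark [714.9  88.9 111.9] res 0.2 [718.  89.  99.] [706.  95.  95.]
ptr [697.8  33.2  95.6] res 1.6 [695.  32. 104.] [701.  33. 100.]
lip [590.1 -43.8  57.5] res 3.0 [590. -47.  51.] [552. -28.  -3.]
wallL [590.5 -27.7  73.9] res 1.0 [592. -30.  59.] [594. -28.  79.]
wallR [587.2 -59.4  74.3] res 1.8 [586. -60.  80.] [591. -58.  78.]
endL [781.  -50.  120.8] res 1.1 [782. -52. 115.] [726. -24.   7.]
endR [777.2 -86.2 122.3] res 1.2 [776. -87. 126.] [779. -86. 125.]
handtop [661.8  38.8 139. ] res 3.0 [661.  36. 139.] [662.  42. 138.]
railend [719.1 129.1  94.4] res 0.7 [741. 133.  -5.] [667. 170.  -2.]
rail0 [700.9 -37.4  96.8] res 3.2 [701. -41.  92.] [696. -32.  85.]
b5 [747.8 -64.3  99. ] res 1.5 [745. -64. 109.] [752. -64. 107.]
b1 [662.3 -52.8  85.6] res 1.4 [660. -53.  95.] [666. -53.  91.]
footA [ 784.6 -113.5    5. ] res 1.8 [ 785. -116.   -1.] [ 783. -111.   -1.]
footB [615.1 -92.7   1.5] res 3.3 [614. -96.  -1.] [620. -91.   8.]
footC [625.2  -5.6   1.2] res 1.6 [624.  -7.   5.] [630.  -6.   9.]
foot [ 784.5 -115.5    3. ]
foot [613.7 -95.6   3. ]
foot [624.3  -6.9   3. ]
foot [792.6 -26.2   3. ]
50.05104955683443 96.09188573621553 128
or top box [[185.69234 321.53845]
 [187.1154  314.4231 ]
 [204.6154  317.9231 ]
 [203.19234 325.03845]]
pan rim z40 [[457.4, 355.2, 40.0], [583.3, 330.2, 40.0], [563.9, 242.6, 40.0], [438.3, 268.6, 40.0]]
or scene [[359. 175.]
 [359. 159.]
 [371. 159.]
 [371. 175.]]
42.63231011290871 92.51771346813612 [445.14783272 314.28500999  87.59706921]
```

Request:
drive_tool:
  plan: "0.9 -0.59 -0.1 -0.35 1;0.9 -0.59 -0.1 -0.35 1;0.9 -0.59 -0.1 -0.35 1;0.9 -0.59 -0.1 -0.35 1;0.9 -0.59 -0.1 -0.35 1;0.9 -0.59 -0.1 -0.35 1;0.9 -0.59 -0.1 -0.35 1;0.9 -0.59 -0.1 -0.35 1"

```text
t: 0.77
eef_pos: [352.4, -422.0, 230.9]
orientation: [-2.88, -1.253, -0.006]
contact_force: [0.3, -0.1, 0.5]
finger_gap: 93.7
gripper_force: 0.0
```

```bash
cat > go.py <<'E'
import sys
from h import *
# usage: x y z yaw(tool y dir); prints shares of shift and turn
x,y,z,w=map(float,sys.argv[1:5]);s=sensors.state();M=Ro.from_rotvec(s["orientation"]).as_matrix()
d=M.T@(np.array([x,y,z])-s["eef_pos"]);cur=np.arctan2(M[1,1],M[0,1]);t=(w-cur+np.pi/2)%np.pi-np.pi/2
print("t",round(s["t"],2),"pos",np.round(s["eef_pos"],1),"yaw",cur.round(3),"shares",(d/250).round(3),"turn",round(-t/(np.pi/2),3),"rows",round(max(np.linalg.norm(d)/41.7,abs(t)/.125),1))
print("q",np.round(s["q"],2),"F",np.round(s["contact_force"],1),"gap",s["finger_gap"],s["gripper_force"],"tilt",M[:,2].round(3))
E
python3 go.py 450 -100 230 -0.2
```

```text
t 0.77 pos [ 352.4 -422.   230.9] yaw -0.75 shares [ 1.209 -0.592  0.008] turn -0.35 rows 8.1
q [ 0.92  0.46 -0.14  1.77  0.07  0.92  0.01] F [ 0.3 -0.1  0.5] gap 93.67864449713868 0.0 tilt [ 0.003  0.002 -1.   ]
```

Request:
drive_tool:
  plan: "0.99 -0.49 0 -0.35 1;0.99 -0.49 0 -0.35 1;0.99 -0.49 0 -0.35 1;0.99 -0.49 0 -0.35 1;0.99 -0.49 0 -0.35 1;0.99 -0.49 0 -0.35 1;0.99 -0.49 0 -0.35 1;0.99 -0.49 0 -0.35 1"

```text
t: 1.43
eef_pos: [430.4, -158.0, 230.6]
orientation: [-2.433, -1.986, -0.004]
contact_force: [-0.2, 0.6, 0.3]
finger_gap: 93.7
gripper_force: 0.0
```

```bash
python3 go.py 441 313 230 -0.2
```

```text
t 1.43 pos [ 430.4 -158.   230.6] yaw -0.201 shares [ 1.855 -0.335  0.007] turn -0.001 rows 11.3
q [ 0.55  0.34 -0.34  1.99  0.15  0.84 -0.07] F [-0.2  0.6  0.3] gap 93.7308018936633 0.0 tilt [ 0.001  0.002 -1.   ]
```

Request:
drive_tool:
  plan: "0.98 -0.15 0 0 1;0.98 -0.15 0 0 1;0.98 -0.15 0 0 1;0.98 -0.15 0 0 1;0.98 -0.15 0 0 1;0.98 -0.15 0 0 1"

```text
t: 1.93
eef_pos: [443.4, 84.6, 230.4]
orientation: [2.443, 1.974, -0.001]
contact_force: [1.0, 0.0, -0.3]
finger_gap: 94.0
gripper_force: 0.0
```

Request:
drive_tool:
  plan: "0.87 -0.18 0 0 1;0.87 -0.18 0 0 1;0.87 -0.18 0 0 1;0.87 -0.18 0 0 1;0.87 -0.18 0 0 1;0.87 -0.18 0 0 1;0.87 -0.18 0 0 1"

```text
t: 2.52
eef_pos: [444.2, 309.7, 230.0]
orientation: [-2.435, -1.982, -0.002]
contact_force: [0.2, -0.6, 0.3]
finger_gap: 93.7
gripper_force: 0.0
```

```bash
python3 go.py 441 313 51 -0.2
python3 - <<'E'
from h import *
c,e=snap("wrist","w1");print(-e[0].T@e[1])
print(proj(c,e,[441,313,90]))
E
```

```text
t 2.52 pos [444.2 309.7 230. ] yaw -0.205 shares [ 0.009 -0.014  0.716] turn -0.003 rows 4.3
q [-0.37  0.47 -0.43  1.78  0.23  0.94 -1.1 ] F [ 0.2 -0.6  0.3] gap 93.65553441448576 0.0 tilt [-0.     0.002 -1.   ]
[457.58407287 375.49588964 410.47249078]
[306.43087502 216.34714122]
```

View pics/w1.png

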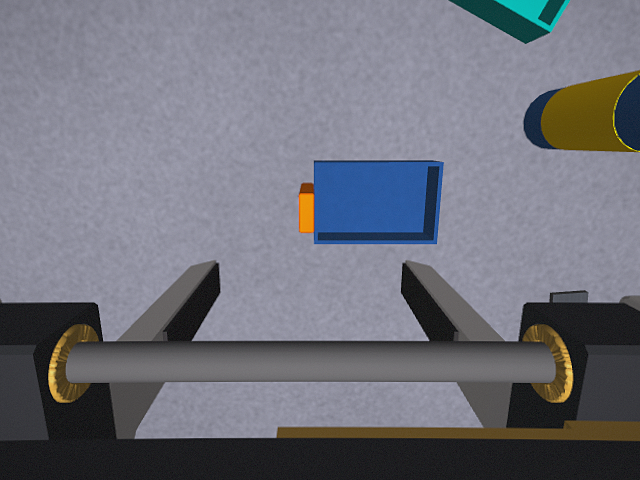

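The wrist view shows the grip top at (307,213), within 3 mm of where I predicted it. Descending.

Request:
drive_tool:
  plan: "0.019 -0.015 0.35 0 1;0.019 -0.015 0.35 0 1;0.019 -0.015 0.6 0 1;0.019 -0.015 0.708 0 1;0.019 -0.015 0.708 0 1;0.019 -0.015 0.708 0 1;0.019 -0.015 0.708 0 0.1"
  newtons: 25

```text
t: 3.15
eef_pos: [442.9, 310.4, 54.3]
orientation: [2.443, 1.974, 0.0]
contact_force: [0.1, 0.1, 0.3]
finger_gap: 90.3
gripper_force: 0.0
```

Request:
drive_tool:
  plan: "0 0 0 0 0.0;0 0 0 0 0;0 0 0 0 0;0 0 0 0 0;0 0 0 0 0;0 0 0 0 0;0 0 0 0 0;0 0 0 0 0"
  newtons: 25

```text
t: 3.82
eef_pos: [441.7, 311.7, 53.5]
orientation: [2.441, 1.977, 0.0]
contact_force: [0.2, -0.3, -0.2]
finger_gap: 37.6
gripper_force: 0.0
```

```bash
python3 go.py 441 313 61 -0.2
```

```text
t 3.82 pos [441.7 311.7  53.5] yaw -0.209 shares [ 0.005 -0.004 -0.03 ] turn -0.006 rows 0.2
q [-0.47  0.71 -0.31  1.94  0.39  0.54 -1.25] F [ 0.2 -0.3 -0.2] gap 37.6412993606085 0.0 tilt [ 0. -0. -1.]
```

Request:
drive_tool:
  plan: "0 0 0 0 0;0 0 0 0 0;0 0 0 0 0;0 0 0 0 0;0 0 0 0 0;0 0 0 0 0;0 0 0 0 0"

```text
t: 4.4
eef_pos: [441.6, 311.7, 53.4]
orientation: [-2.441, -1.977, 0.0]
contact_force: [-1.0, 1.0, -1.1]
finger_gap: 13.8
gripper_force: 25.0
```

Request:
drive_tool:
  plan: "0 0 -0.04 0 0;0 0 -0.08 0 0;0 0 -0.08 0 0;0 0 -0.08 0 0"

```text
t: 4.73
eef_pos: [442.4, 312.0, 74.5]
orientation: [2.442, 1.976, 0.003]
contact_force: [0.6, 0.1, -3.1]
finger_gap: 14.0
gripper_force: 25.0
```

```bash
python3 go.py 420 50 75 -0.115; python3 go.py 443.9 -28.4 75 -0.115
```

```text
t 4.73 pos [442.4 312.   74.5] yaw -0.21 shares [-1.044  0.131 -0.003] turn -0.06 rows 6.3
q [-0.45  0.68 -0.33  1.93  0.37  0.59 -1.24] F [ 0.6  0.1 -3.1] gap 14.015655075974099 24.996565282344818 tilt [ 0.002  0.001 -1.   ]
t 4.73 pos [442.4 312.   74.5] yaw -0.21 shares [-1.33   0.289 -0.004] turn -0.06 rows 8.2
q [-0.45  0.68 -0.33  1.93  0.37  0.59 -1.24] F [ 0.6  0.1 -3.1] gap 14.015655075974099 24.996565282344818 tilt [ 0.002  0.001 -1.   ]
```

Request:
drive_tool:
  plan: "-0.1 0 0 0 0;-0.22 0 0 0 0;-0.34 0.02 0 -0.02 0;-0.46 0.05 0 -0.03 0;-0.58 0.07 0 -0.04 0;-0.7 0.09 0 -0.06 0;-0.82 0.11 0 -0.06 0;-0.92 0.12 0 -0.06 0;-0.98 0.13 0 -0.06 0;-0.98 0.13 0 -0.06 0"

```text
t: 5.57
eef_pos: [421.5, 60.5, 73.3]
orientation: [2.351, 2.082, -0.006]
contact_force: [-1.0, -0.3, -3.7]
finger_gap: 13.7
gripper_force: 25.0
```

```bash
python3 go.py 414 -25 60 -0.115
```

```text
t 5.57 pos [421.5  60.5  73.3] yaw -0.122 shares [-0.343  0.012  0.054] turn -0.004 rows 2.1
q [ 0.04  0.58 -0.35  2.23  0.51  0.41 -0.85] F [-1.  -0.3 -3.7] gap 13.659191635496255 24.991553127765656 tilt [-0.002 -0.003 -1.   ]
```

Request:
drive_tool:
  plan: "-0.1 0 0.03 0 0;-0.2 0.01 0.05 0 0;-0.3 0.01 0.054 0 0;-0.343 0.012 0.054 0 0;-0.343 0.012 0.054 0 0;-0.343 0.012 0.054 0 0"

```text
t: 6.07
eef_pos: [416.3, -19.6, 60.1]
orientation: [2.346, 2.089, 0.002]
contact_force: [0.1, 0.0, -1.7]
finger_gap: 14.2
gripper_force: 25.0
```

```bash
python3 go.py 478 -32.4 58 -0.115
python3 - <<'E'
from h import *
c,e=snap("top","top2");s,f=snap("scene","scene2")
a=c["image"]
h=cv2.cvtColor(a,cv2.COLOR_BGR2HSV);m=cv2.inRange(h,(100,100,20),(125,255,255))[230:340,330:420]
ys,xs=np.nonzero(m);P=np.array([dep(c,e,u+330,v+230) for u,v in zip(xs,ys)]);print(len(P),np.percentile(P[:,2],[1,50,99]))
A=cv2.resize(a[200:350,280:440],None,fx=4,fy=4,interpolation=cv2.INTER_CUBIC);cv2.imwrite("pics/c2.png",cv2.convertScaleAbs(A,alpha=1.6))
E
```

```text
t 6.07 pos [416.3 -19.6  60.1] yaw -0.116 shares [-0.022  0.251  0.008] turn -0.001 rows 1.5
q [ 0.22  0.6  -0.34  2.27  0.57  0.35 -0.72] F [ 0.1  0.  -1.7] gap 14.179222325211732 24.99587059020996 tilt [ 0.001  0.001 -1.   ]
1387 [  5.86234472  12.56592058 196.23910044]
```

View pics/c2.png

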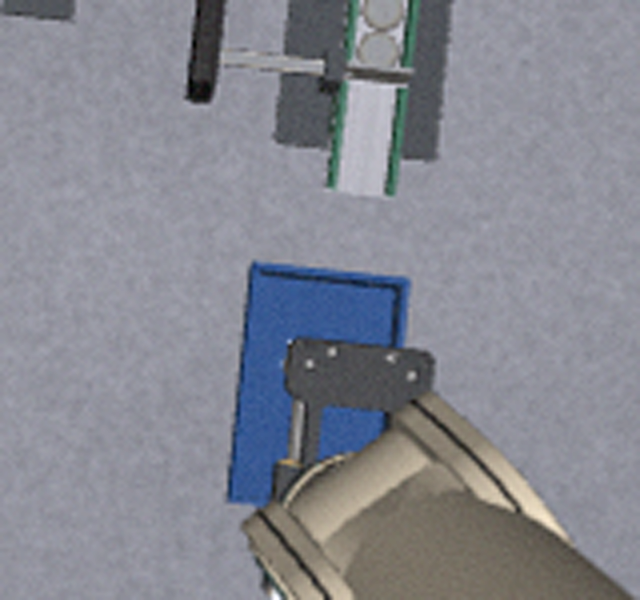

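Pan far-end corners are at crop (253,263) and (409,280), and the lip at (330,187)–(395,195). Computing positions.

Run:
```python
from h import *
c,e=load("top2");T=lambda u,v:(280+u/4,200+v/4)
a=atz(c,e,*T(253,263),46.7);b=atz(c,e,*T(409,280),46.7);d=a-b;print(a,b,np.linalg.norm(d),"yaw",np.arctan2(-d[0],d[1]))
m=(a+b)/2;R=lambda w:np.array([[np.cos(w),-np.sin(w)],[np.sin(w),np.cos(w)]])
d2=atz(c,e,*T(230,500),46.7);print("left side yaw",np.arctan2(*(a-d2)[1::-1]),np.linalg.norm(a-d2))
o=np.array([648.5,-52]);print("pan end in chute",R(-.115)@0 if 0 else R(.115)@(m[:2]-o))
for p,z in(((330,187),74),((395,195),74),((276,143),3),((438,159),3)): print("chute frame",R(.115)@(atz(c,e,*T(*p),z)[:2]-o))
```

```text
[553.63411656  10.07006401  46.7       ] [543.84392435 -72.90126473  46.7       ] 83.54692847719569 yaw -0.11745180632607768
left side yaw -0.11071058050748907 125.65884429193915
pan end in chute [-101.46402845    9.00119321]
chute frame [-59.90021757  15.99723743]
chute frame [-60.45463636 -18.24553839]
chute frame [-29.71769344  42.73726325]
chute frame [-28.98067152 -47.60015837]
```

Request:
drive_tool:
  plan: "-0.02 0 0 0 0;-0.02 0 0 0 0;-0.02 0 0 0 0;-0.02 0 0 0 0"

```text
t: 6.5
eef_pos: [415.3, -24.9, 60.0]
orientation: [2.345, 2.09, 0.001]
contact_force: [-0.4, 0.2, -2.9]
finger_gap: 13.8
gripper_force: 25.0
```

```bash
python3 go.py 480.1 -37.5 54 -0.115
```

```text
t 6.5 pos [415.3 -24.9  60. ] yaw -0.115 shares [-0.021  0.263  0.024] turn 0.0 rows 1.6
q [ 0.23  0.6  -0.34  2.27  0.57  0.35 -0.71] F [-0.4  0.2 -2.9] gap 13.77980818264124 24.99646157026291 tilt [ 0.  0. -1.]
```

Request:
drive_tool:
  plan: "-0.021 0.05 0 0 0;-0.021 0.12 0 0 0;-0.021 0.19 0 0 0;-0.021 0.24 0 0 0;-0.021 0.263 0 0 0;-0.021 0.263 0 0 0;-0.021 0.263 0 0 0;-0.021 0.263 0.014 0 0;-0.021 0.263 0.023 0 0;-0.021 0.263 0.023 0 0"

```text
t: 7.33
eef_pos: [478.7, -38.0, 53.8]
orientation: [-2.345, -2.09, 0.002]
contact_force: [-0.1, -0.7, -3.5]
finger_gap: 13.9
gripper_force: 25.0
```

```bash
python3 go.py 480.1 -37.5 53.5 -0.115
```

```text
t 7.33 pos [478.7 -38.   53.8] yaw -0.115 shares [0.002 0.005 0.001] turn 0.0 rows 0.0
q [ 0.28  0.67 -0.39  2.1   0.54  0.47 -0.64] F [-0.1 -0.7 -3.5] gap 13.907494165999918 24.99641329050064 tilt [-0.002 -0.    -1.   ]
```

Request:
drive_tool:
  plan: "0 0 0.003 0 0;0 0 0.005 0 0;0 0 0.005 0 0"

```text
t: 7.58
eef_pos: [479.2, -37.9, 53.4]
orientation: [-2.345, -2.09, 0.001]
contact_force: [-3.4, 0.1, 3.8]
finger_gap: 13.9
gripper_force: 25.0
```

Request:
drive_tool:
  plan: "0 0 0 0 0.3;0 0 0 0 0.5;0 0 0 0 0.5;0 0 0 0 0.5;0 0 0 0 0.5;0 0 0 0 0.5;0 0 0 0 0.5;0 0 0 0 0.5"

```text
t: 8.25
eef_pos: [479.9, -38.0, 53.0]
orientation: [2.346, 2.09, 0.0]
contact_force: [0.0, 0.5, -0.4]
finger_gap: 47.2
gripper_force: 0.0
```

Request:
drive_tool:
  plan: "0 0 -0.1 0 0.5;0 0 -0.2 0 0.5;0 0 -0.35 0 0.5;0 0 -0.5 0 0.5;0 0 -0.65 0 0.5;0 0 -0.7 0 0.5;0 0 -0.7 0 0.5"

```text
t: 8.83
eef_pos: [482.2, -37.9, 231.5]
orientation: [2.342, 2.085, 0.008]
contact_force: [-0.3, 0.3, 0.7]
finger_gap: 46.8
gripper_force: 0.0
```

```bash
python3 go.py 490 100 230 -1.2
python3 - <<'E'
from h import *
s,f=snap("scene","scene3");c,e=snap("wrist","w3");c,e=snap("top","top3")
B=s["image"][190:350,200:420];B=cv2.resize(B,None,fx=3.5,fy=3.5,interpolation=cv2.INTER_CUBIC);cv2.imwrite("pics/c3.png",cv2.convertScaleAbs(B,alpha=1.4))
E
```

```text
t 8.83 pos [482.2 -37.9 231.5] yaw -0.116 shares [ 0.552 -0.033  0.006] turn 0.69 rows 8.7
q [ 0.46  0.41 -0.61  1.93  0.3   0.89 -0.41] F [-0.3  0.3  0.7] gap 46.845817957259115 0.0 tilt [ 0.007 -0.001 -1.   ]
```

View pics/c3.png

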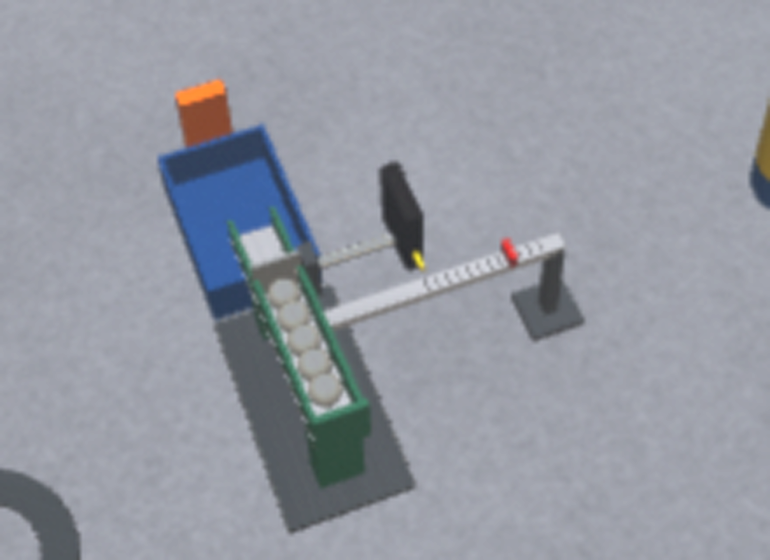

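The pan sits under the lip right up to the foot, and the gate is still shut. On to the handle.

Request:
drive_tool:
  plan: "0.382 0.652 0 -1 1;0.382 0.652 0 -1 1;0.382 0.652 0 -1 1;0.382 0.652 0 -1 1;0.382 0.652 0 -1 1;0.382 0.652 0 -1 1;0.382 0.652 0 -1 1;0.382 0.652 0 -1 1;0.382 0.652 0 -1 1;0.382 0.652 0 -1 1"

```text
t: 9.82
eef_pos: [651.6, 38.2, 225.2]
orientation: [-0.668, -3.066, 0.002]
contact_force: [0.4, 0.5, -0.9]
finger_gap: 94.2
gripper_force: 0.0
```

```bash
python3 go.py 660 38 230 1.456
```

```text
t 9.82 pos [651.6  38.2 225.2] yaw 1.142 shares [-0.031  0.013 -0.019] turn -0.2 rows 2.5
q [ 0.36  0.75 -0.87  1.46  0.59  1.21  0.55] F [ 0.4  0.5 -0.9] gap 94.1883641680746 0.0 tilt [-0.004 -0.    -1.   ]
```

Request:
drive_tool:
  plan: "-0.031 0.013 0 -0.2 1;-0.031 0.013 0 -0.2 1;-0.031 0.013 0 -0.2 1;-0.031 0.013 0 -0.2 1"

```text
t: 10.15
eef_pos: [660.1, 37.8, 225.1]
orientation: [-0.188, -3.132, -0.0]
contact_force: [-0.5, 0.0, 0.6]
finger_gap: 94.0
gripper_force: 0.0
```

```bash
python3 go.py 660 38 102 1.456
python3 - <<'E'
from h import *
c,e=snap("wrist","w4");print(-e[0].T@e[1])
print("handle",proj(c,e,[660,38,140]))
for n,y in(("ptr",90),("mark",145)):
    print(n,proj(c,e,[648.5+.9934*38+.1148*y,-52-.1148*38+.9934*y,100]))
cv2.imwrite("pics/w4b.png",cv2.convertScaleAbs(c["image"],alpha=1.3))
E
```

```text
t 10.15 pos [660.1  37.8 225.1] yaw 1.451 shares [-0.002  0.001  0.492] turn -0.003 rows 3.0
q [ 0.39  0.79 -0.94  1.44  0.65  1.25  0.83] F [-0.5  0.   0.6] gap 94.04254095868939 0.0 tilt [-0.004  0.    -1.   ]
[592.06951917  44.87553517 405.71292663]
handle [311.98033622 236.4772662 ]
ptr [311.0809361  265.93653923]
mark [373.9327311  265.71212176]
```

View pics/w4b.png

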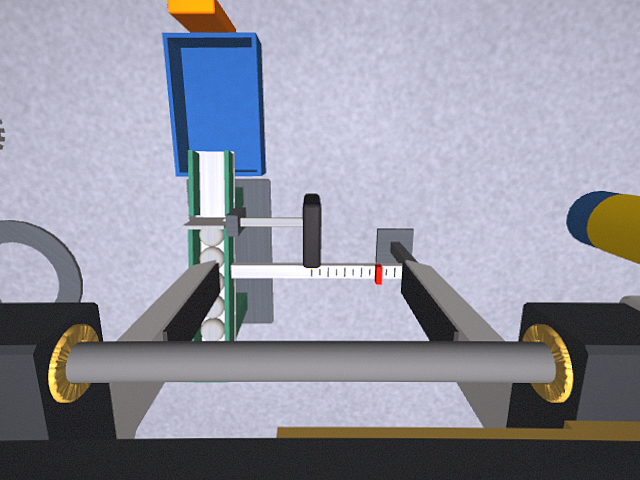

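Handle top is centred at (312,236), as predicted; pointer tip at (312,267), mark at (378,273). Descending and gripping.

Request:
drive_tool:
  plan: "0 0 0.15 0 1;0 0 0.3 0 1;0 0 0.42 0 1;0 0 0.486 0 1;0 0 0.486 0 1;0 0 0.486 0 0;0 0 0.486 0 0;0 0 0.486 0 0;0 0 0.486 0 0;0 0 0.486 0 0"
  newtons: 40

```text
t: 11.03
eef_pos: [661.8, 37.9, 107.8]
orientation: [0.192, 3.134, 0.0]
contact_force: [-0.5, -0.1, 0.3]
finger_gap: 64.1
gripper_force: 0.0
```

Request:
drive_tool:
  plan: "0 0 0 0 0;0 0 0 0 0;0 0 0 0 0;0 0 0 0 0;0 0 0 0 0;0 0 0 0 0;0 0 0 0 0;0 0 0 0 0;0 0 0 0 0;0 0 0 0 0"

```text
t: 11.87
eef_pos: [661.2, 38.6, 106.5]
orientation: [0.191, 3.136, 0.002]
contact_force: [1.0, 2.5, -1.3]
finger_gap: 14.4
gripper_force: 40.0
```

```bash
python3 go.py 666.6 94.7 103.5 1.456
python3 - <<'E'
from h import *
c,e=load("w4");R=lambda w:np.array([[np.cos(w),-np.sin(w)],[np.sin(w),np.cos(w)]])
o=np.array([648.5,-52])
for z in(98,102,106):print(z,R(.115)@(atz(c,e,378.5,265,z)[:2]-o),R(.115)@(atz(c,e,378.5,272,z)[:2]-o))
print(R(.115)@(atz(c,e,312,267,99)[:2]-o))
E
```

```text
t 11.87 pos [661.2  38.6 106.5] yaw 1.449 shares [0.006 0.225 0.012] turn -0.004 rows 1.4
q [ 0.36  0.9  -0.87  1.55  0.76  1.05  0.74] F [ 1.   2.5 -1.3] gap 14.361340116560024 39.99995827674866 tilt [ 0.     0.001 -1.   ]
98 [ 38.0502469  149.35274726] [ 44.56178154 149.60304247]
102 [ 36.68242475 148.57809918] [ 43.10931511 148.82514077]
106 [ 35.3146026  147.80345111] [ 41.65684868 148.04723907]
[39.33655763 90.80426656]
```

Request:
drive_tool:
  plan: "0 0.05 0 0 0;0 0.1 0 0 0;0 0.15 0 0 0;0 0.2 0 0 0;0 0.228 0 0 0;0 0.228 0 0 0;0 0.228 0 0 0;0 0.228 0 0 0;0 0.228 0 0 0;0 0.228 0 0 0"

```text
t: 12.7
eef_pos: [667.5, 88.8, 106.4]
orientation: [-0.196, -3.133, 0.014]
contact_force: [-4.2, -9.0, 3.9]
finger_gap: 13.8
gripper_force: 40.1
```

Request:
drive_tool:
  plan: "0 0 0 0 0;0 0 0 0 0;0 0 0 0 0;0 0 0 0 0;0 0 0 0 0;0 0 0 0 0;0 0 0 0 0;0 0 0 0 0;0 0 0 0 0;0 0 0 0 0"

```text
t: 13.53
eef_pos: [667.4, 88.8, 106.4]
orientation: [-0.197, -3.133, 0.014]
contact_force: [-3.9, -9.5, 4.5]
finger_gap: 13.8
gripper_force: 40.1
```

```bash
python3 go.py 667 95 106.5 1.449
python3 - <<'E'
from h import *
c,e=snap("wrist","w5");t,f=snap("top","top5");s,g=snap("scene","scene5")
A=cv2.resize(c["image"][150:290,180:440],None,fx=3,fy=3,interpolation=cv2.INTER_CUBIC)
z=lambda im,x,y:cv2.resize(im[y:y+45,x:x+65],None,fx=6,fy=6,interpolation=cv2.INTER_CUBIC)
B=z(t["image"],280,170);C=z(s["image"],300,235)
D=np.zeros((420+300,780,3),np.uint8)[:600]
A=A[:320];D[:320,:780]=A[:,:780];D[325:595,:390]=B;D[325:595,390:780]=C
cv2.imwrite("pics/c5.png",cv2.convertScaleAbs(D,alpha=1.5))
E
```

```text
t 13.53 pos [667.4  88.8 106.4] yaw 1.446 shares [ 0.005  0.024 -0.001] turn -0.002 rows 0.1
q [ 0.27  0.91 -0.86  1.52  0.76  1.07  0.67] F [-3.9 -9.5  4.5] gap 13.787056378122877 40.082024931907654 tilt [-0.003 -0.009 -1.   ]
```

View pics/c5.png

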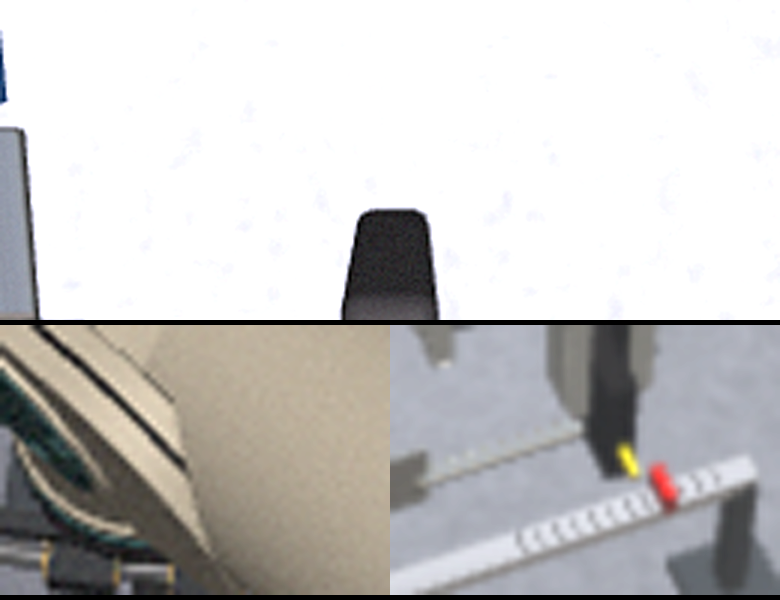

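Only the scene view shows both: pointer tip at crop (635,473), mark centre about (663,487). The pull has reached about 50 mm.

Run:
```python
from h import *
c,e=load("scene5");R=lambda w:np.array([[np.cos(w),-np.sin(w)],[np.sin(w),np.cos(w)]])
S=lambda u,v:(300+(u-390)/6,235+(v-325)/6)
o=np.array([648.5,-52]);F=lambda X:(R(.115)@(X[:2]-o)).round(1)
# colours sub-pixel
im=c["image"];h=cv2.cvtColor(im,cv2.COLOR_BGR2HSV)
for n,lo,hi in(("y",(22,120,90),(35,255,255)),("r",(0,150,80),(6,255,255)),("r2",(172,150,80),(180,255,255))):
    m=cv2.inRange(h,lo,hi)[240:275,325:365];ys,xs=np.nonzero(m);print(n,len(xs),xs.min()+325 if len(xs) else 0,xs.max()+325 if len(xs) else 0,(ys.min()+240,ys.max()+240,xs.mean()+325,ys.mean()+240) if len(xs) else 0)
print("ptr",F(atz(c,e,*S(635,473),99)))
for z in(95,100,105):print("mark mid",z,F(atz(c,e,*S(662,487),z)))
print("mark top", [F(atz(c,e,*S(657,467),z)) for z in(100,105,110)],"bot",[F(atz(c,e,*S(669,508),z)) for z in(90,95)])
c0,e0=load("scene0");T0=lambda u,v:(255+u/5,235+v/5)
print("ptr0",F(atz(c0,e0,*T0(329,159),99)))
for d in(50,57,60):
  for y,z,x in((90.5+d,99,38),):
    X=np.r_[o+R(-.115)@[x,y],z];p=proj(c,e,X);print(d,p,(p-[300,235])*6+[390,325])
print("true-mark guess proj", [(((proj(c,e,np.r_[o+R(-.115)@[45,147.8],z])-[300,235])*6)+[390,325]).round() for z in(90,100,108)])
```

```text
y 9 338 340 (np.int64(255), np.int64(259), np.float64(339.1111111111111), np.float64(256.77777777777777))
r 9 344 346 (np.int64(259), np.int64(263), np.float64(344.8888888888889), np.float64(261.22222222222223))
r2 0 0 0 0
ptr [ 40.9 142.2]
mark mid 95 [ 48.5 150.6]
mark mid 100 [ 51.5 149. ]
mark mid 105 [ 54.4 147.5]
mark top [array([ 42.1, 151. ]), array([ 45.1, 149.5]), array([ 48.1, 147.9])] bot [array([ 55.6, 150.6]), array([ 58.5, 149.1])]
ptr0 [41.6 91.1]
50 [339.68179121 258.94235577] [628.09074729 468.65413463]
57 [342.40603767 258.01347268] [644.43622599 463.08083606]
60 [343.57112886 257.6162169 ] [651.42677316 460.69730142]
true-mark guess proj [array([651., 489.]), array([652., 475.]), array([653., 464.])]
```

Request:
drive_tool:
  plan: "0 0.02 0 0 0;0 0.03 0 0 0;0 0.03 0 0 0;0 0.03 0 0 0;0 0.03 0 0 0;0 0.03 0 0 0;0 0.03 0 0 0;0 0.03 0 0 0;0 0.03 0 0 0;0 0.03 0 0 0"

```text
t: 14.52
eef_pos: [668.3, 95.7, 106.3]
orientation: [-0.197, -3.133, 0.015]
contact_force: [-3.9, -9.7, 6.0]
finger_gap: 13.7
gripper_force: 40.1
```

```bash
python3 go.py 667 95 106.5 1.449
python3 - <<'E'
from h import *
t,f=snap("top","top6");s,g=snap("scene","scene6")
im=s["image"];A=cv2.resize(im[180:330,225:375],None,fx=4,fy=4,interpolation=cv2.INTER_CUBIC)[:600]
B=cv2.resize(im[245:270,330:354],None,fx=8,fy=12,interpolation=cv2.INTER_CUBIC)
D=np.zeros((600,800,3),np.uint8);D[:,:600]=A;D[:300,602:794]=B
cv2.imwrite("pics/c6.png",cv2.convertScaleAbs(D,alpha=1.4))
E
```

```text
t 14.52 pos [668.3  95.7 106.3] yaw 1.445 shares [ 0.005 -0.003 -0.001] turn -0.002 rows 0.0
q [ 0.26  0.92 -0.85  1.51  0.76  1.08  0.66] F [-3.9 -9.7  6. ] gap 13.6635877783777 40.0956255197525 tilt [-0.003 -0.009 -1.   ]
```

View pics/c6.png

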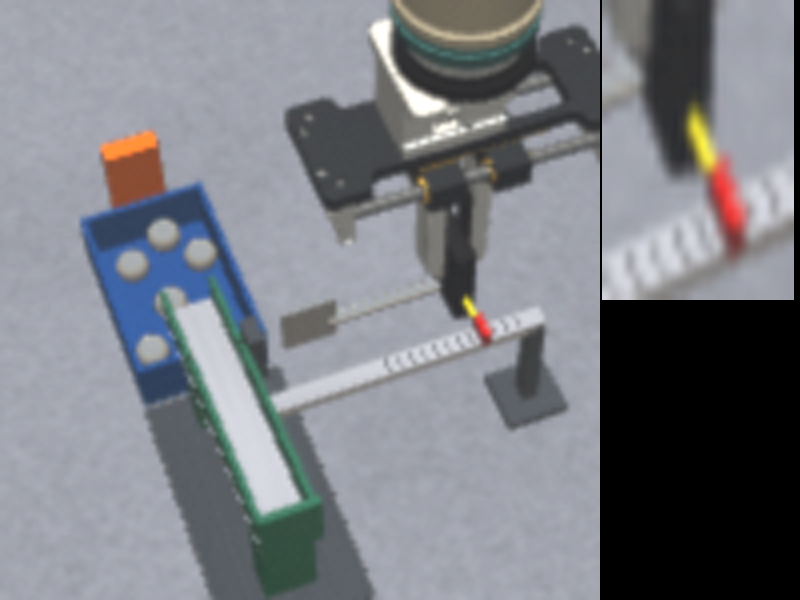

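All five balls are in the pan, and the pointer runs straight into the red mark. I'll let things settle briefly, then hand in.

Request:
drive_tool:
  plan: "0 0 0 0 0;0 0 0 0 0;0 0 0 0 0;0 0 0 0 0;0 0 0 0 0;0 0 0 0 0;0 0 0 0 0;0 0 0 0 0;0 0 0 0 0;0 0 0 0 0"

```text
t: 15.45
eef_pos: [668.3, 95.7, 106.3]
orientation: [-0.197, -3.133, 0.015]
contact_force: [-4.4, -9.1, 4.7]
finger_gap: 13.9
gripper_force: 40.1
```

```bash
python3 go.py 668.3 95.7 106.3 1.445; python3 -c "
from station import manip
print(manip.close_job())"
```

```text
t 15.45 pos [668.3  95.7 106.3] yaw 1.445 shares [-0. -0.  0.] turn 0.0 rows 0.0
q [ 0.26  0.92 -0.85  1.51  0.76  1.08  0.66] F [-4.4 -9.1  4.7] gap 13.923795131238021 40.09568452835083 tilt [-0.003 -0.009 -1.   ]
the job is handed in; nothing more can be done
None
```

I handed the job in at about 15.5 s with the pan under the lip and released, all five balls in it, and the handle held with its pointer at the red mark by the camera view; no verdict came back.

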